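Compress a graft block in a practice external fixator with its turnbuckle

TASK

Set the graft block (the shorter of the two blocks in the steel tray) on the little post in the gap of the bone model, in line with the shaft. Then turn the turnbuckle by its cross handles, top handle away from the bone, so that both halves draw in and press the block firmly between them: stop when the handles take about twice the push of free running, no more, or the block is crushed. Leave the longer block, the kidney dish, the bottle and the tape where they are.

Things in the scene. Friction and masses are not known exactly. Their poses are not given: they have to be found in the camera images.
- fixator: Bench stand of the practice fixator, fixed: aluminium plate 190 x 340 x 12 mm. Origin: centre of its underside; z up, y along bone and turnbuckle, x from the bone to the turnbuckle (roughly away from the robot). Bone axis: along y at x -55, z 85 mm. Turnbuckle axis: along y at x +60, z 100 mm. A guide rail lies under it at z 36 mm.
- post_top (a point): Centre of the rubber top (24 x 20 mm in the stand's x, y) of the small fixed post under the gap, on which the graft block is to stand: x -55, y 0, z 70 mm on the stand, in the shaft's midline and level with the halves' underside.
- left_half: Bone half on the stand's +y side with two 5 mm half-pins (56 and 80 mm from the cut face, z 100 mm on the stand), pin clamp and one threaded end; slides along the stand's y. Origin: centre of its cut face, looking to -y. Shaft: D-section 30 mm wide, 30 high, flat underside 15 mm below the origin, round top. Gap between the cut faces at the start: 34 to 38 mm.
- right_half: The same on the stand's -y side. Origin: centre of its cut face, looking to +y. Both halves always stand at equal distances from the stand's y = 0.
- turnbuckle: Steel tube 21 mm thick, 72 mm long (hub 32 mm) between the pin clamps, with four cross handles 10 mm thick, 90 degrees apart, reaching 53 mm from the axis. Origin: mid-length on the axis; y along it, handles along its own +-x, +-z; turns with the body. Topmost handle towards the stand's +x draws both halves in, 6 mm each per turn. Stays where left (beyond 115 N it eases back to that).
- handle_top (a point): Fixed point 48 mm above the turnbuckle's axis (upright handle's end). Turning free takes about 5 N near a handle's end (0.22 N m); block well pressed: 10 N (0.42 N m, 100 N on the block); 0.1 N m more adds 52 N. Good: 40 to 200 N. A finger dragging along the handle feels 2 to 4 N more, in jolts. From touch to 100 N only about 0.05 turn. Free room towards the bone: 70 mm from the axis.
- graft: The graft block: pale D-section block like the shaft, 30 mm wide (x), cut by hand 25 to 27 mm long (y, the shaft direction), 30 mm high, flat underside and round top (flat sides up to 15 mm, then a half round); about 50 g. Origin: centre of its underside. Lies loose in the tray. Either way round along y will do.
- spare: Bystander: block of the same section, 52 mm long (too long for the gap), about 100 g, in the tray. Origin: centre of its underside.
- tray: Shallow steel instrument tray 210 (x) x 140 (y) x 12 mm high, walls and floor 3 mm, fixed. Origin: centre of its underside.
- kidney_dish: Bystander: grey pulp kidney dish, about 100 x 215 x 42 mm, on the table. Origin: centre of its underside.
- saline: Bystander: clear bottle, 60 mm across, 160 mm tall, upright. Origin: centre of its underside.
- tape: Bystander: white roll of tape lying flat, 72 mm across, 25 mm high. Origin: centre of its underside.
Not all that is in view belongs to the job. What is shaped like the graft but black is not meant.

How it is judged:
By the outcome, as a careful person would: the job done as asked, in the order asked, and still so for the second after the job is handed in, with the robot touching nothing.
It also fails if it takes over 72 s, if anything falls off the work surface, if the arm or the gripper's body presses on something with over 40 N, if the wrist force passes 120 N, or if a joint passes its speed limit or range.

ROBOT

A 6-joint arm with a two-finger parallel gripper is mounted at the origin on the work surface. World frame = base frame: x ahead of the robot, y to its left, z up, the work surface at z = 0. Lengths are in m, angles in rad, forces in N, time in s.
With the tool pointing down it reaches from about 0.375 to 0.9 m from the base axis. Payload 3.1 kg.
Tool frame: the origin (TCP) lies at the centre of the arm's flange, where the gripper is bolted on; the fingertips stand robot.tip_extent ahead of it and the grasp point (between the pads) lies 164 mm ahead of it (robot.tip_extent is the distance from the TCP to the fingertips, in m); z points along the fingers, y is the line along which they close (so a half turn about z gives the same grasp; the last joint's range is limited). The gripper opens to 87 mm and grips with 3 to 60 N. Pads are 19 mm wide; open, the fingers measure 117 mm over their backs; the gripper's body (75 mm by 190 mm) begins 51 mm behind the grasp point.
Start: joints at [0.946, 0.527, 1.433, -0, 1.181, -0.178], TCP at [0.27, 0.564, 0.405] pointing down, gripper open.
Joint ranges: [-3.08, 3.08], [-0.75, 2.2], [0.22, 2.44], [-1.43, 4.57], [0, 2.65], [-2.85, 2.85]. Speed limits (rad/s): [2.79, 2.79, 3.14, 3.14, 3.14, 3.14].

INTERFACE

Orientations are given as a unit quaternion [x, y, z, w].
In Python, from rig import get_obs, camera, hand_in, cut_out, robot gives the robot as it stands.
- The arm moves only by the tool step_arm, never from a script. Its argument "rows" is a list of rows, each a list of 6 numbers: the shift along the world's x, y, z in m, then the turn, a rotation vector about the world's x, y, z in degrees. A call has 1 to 12 rows; each row shifts and turns the commanded pose from where the row before left it; what a row does not reach is not made up. A row lasts 1/8 s, in which the tool goes at most 62.5 mm and 10.7 degrees, less where a joint would pass 70% of its speed; a pose out of reach is approached as far as the arm can. A call is refused whole if a number of a shift passes 0.0625 or a number of a turn 10.7, either way. A call with a gripper value outside its range is refused whole. "jaw" is the finger opening in m, from 0 to 0.087, set as the call begins (left out, the last holds). The fingers move at their own pace and stop on an object; "squeeze" is the grip in N (left out, the last holds). Time passes only in rows, so rows that do not move let the fingers close. It gives the time, the measured TCP pose, the force, the opening and the grip force at its end, in the units of the state.
- get_obs(): the state, without advancing time (a new reading comes with each control period).
- camera(name): name is "scene" or "side" or "wrist"; returns a dict with "pixels" (420x560x3 uint8, blue, green, red), "depth" (420x560 float32, m along the optical axis (not along the pixel's ray), 0 where there is no reading), "fov_y" (degrees; the focal length in pixels is half the picture's height over the tangent of half this angle, whatever the lens; pixels are square), "cx", "cy" (the principal point, pixels), "extrinsics" (4x4, takes a point from camera to world coordinates); the wrist camera has in their place "mount" (4x4, takes a point from camera to tool coordinates, whose origin is the TCP and whose axes are the flange's). Camera axes: x right, y up, looking along -z (the intrinsics and any distortion apply to the point x, -y, -z); pixel columns grow to the right and rows downward; lengths in m; the calibration is good to about 2 mm. A picture is of the moment at which its call begins: read the wrist's pose just before it.
- hand_in(): hands the job in; it is judged then, once.
Trained networks look in the newest picture that a camera, given by its name, has taken for a name from the list of things; names that differ only in an ending like _2 or _b are one class to them, and where a whole thing is asked for, a point or a joint stands for the part that bears it (a point fixed in the world has none). Each returns a list of dicts, best first, with "confidence" (0 to 1); they miss things now and then, are a little off and sometimes report something else, mostly with a low value. They report only what shows in the picture. A call takes as long as a camera call. They do not tell look-alikes from the thing itself.
- cut_out(label, camera): "region" (420x560 bool, what is visible of it) and "extent" ([centre column, centre row, width, height] in pixels, round what is visible of it).
The state is a dict: "time": time; "q": joint angles; "joint_velocities": joint speeds; "joint_torque": joint torques, N m; "position": TCP position; "tool_rot": TCP orientation; "ft_force": force on the tool from outside, world axes, zero at the start; "moment": the same for the moment, N m; "grip_width": finger opening in m; "grip_force": force on a finger pad.
Only numpy, scipy, OpenCV 4.12 (cv2) and the standard library are available. Lean on these libraries where they do the work, as an engineer would, in place of code of your own. Each camera call takes 0.05 s, during which the arm holds its last target. There are 200 camera calls.

## Working session

There is one attempt and no reset: what is moved stays moved. The work goes in short steps, Python scripts to look and compute and a tool call to move; the robot and the scene stay as the last step left them, time stands still between calls to the robot, and variables do not carry over. Pictures are saved under pics/ and viewed, at most 10 in all, crops included, and the job is handed in when it is done.

Besides the shell and the picture viewer there is one more tool, called as name(argument=value, ...) on one line, values as JSON. step_arm: Moves the arm, as the interface text tells. Its arguments: {"type":"object","properties":{"rows":{"type":"array"},"jaw":{"type":"number"},"squeeze":{"type":"number"}},"required":["rows"]}

```bash
ls; mkdir -p pics; cat > h.py <<'E'
import numpy as np, cv2
from rig import get_obs, camera, hand_in, cut_out, robot
from scipy.spatial.transform import Rotation as R
def ext(c,o=None):
    if 'extrinsics' in c: return np.array(c['extrinsics'])
    T=np.eye(4);T[:3,:3]=R.from_quat(o['tool_rot']).as_matrix();T[:3,3]=o['position']
    return T@np.array(c['mount'])
def cloud(c,E):
    d=c['depth'];h,w=d.shape;f=h/2/np.tan(np.radians(c['fov_y'])/2)
    v,u=np.mgrid[:h,:w]
    P=np.stack([(u-c['cx'])/f*d,-(v-c['cy'])/f*d,-d],-1)
    return P@E[:3,:3].T+E[:3,3]
def proj(c,E,p):
    f=c['pixels'].shape[0]/2/np.tan(np.radians(c['fov_y'])/2)
    q=(np.asarray(p)-E[:3,3])@E[:3,:3]
    return np.array([c['cx']+f*q[0]/-q[2],c['cy']-f*q[1]/-q[2]])
def shot(n):
    o=get_obs();c=camera(n);E=ext(c,o);return o,c,E,cloud(c,E)
E
python3 - <<'E'
from h import *
o=get_obs();print({k:np.round(v,3) for k,v in o.items()},robot.tip_extent)
ims=[]
for n in ['scene','side','wrist']:
    o,c,E,P=shot(n);print(n,np.round(E,2).tolist(),c['fov_y'],[k for k in c],(c['depth']>0).mean())
    cv2.imwrite(f'pics/{n}0.png',c['pixels']);np.savez(f'{n}0.npz',P=P,px=c['pixels'])
    for l in ['graft','spare','tray','fixator','turnbuckle','left_half','right_half','kidney_dish','saline','tape']:
        for r in cut_out(l,n)[:3]:
            m=r['region']&(c['depth']>0)
            if m.sum(): print(l,round(r['confidence'],2),np.round(r['extent']),np.round(np.median(P[m],0),3),np.round(np.percentile(P[m],5,axis=0),3),np.round(np.percentile(P[m],95,axis=0),3))
E
```

```text
pics
{'time': np.float64(0.0), 'q': array([ 0.945,  0.528,  1.434, -0.   ,  1.181, -0.179]), 'joint_velocities': array([-0.   ,  0.001, -0.   , -0.001,  0.001, -0.001]), 'joint_torque': array([ -0.   , -44.005, -17.659,   0.063,   0.058,  -0.   ]), 'position': array([0.27 , 0.563, 0.404]), 'tool_rot': array([ 0.222,  0.975, -0.001, -0.   ]), 'ft_force': array([ 0.486,  0.986, -0.749]), 'moment': array([-0.006, -0.042,  0.032]), 'grip_force': np.float64(0.0), 'grip_width': np.float64(0.087)} 0.1822
scene [[0.67, -0.49, 0.55, 1.3], [0.74, 0.44, -0.51, -0.68], [0.01, 0.75, 0.66, 1.03], [0.0, 0.0, 0.0, 1.0]] 44.99491455587832 ['pixels', 'depth', 'fov_y', 'cx', 'cy', 'extrinsics'] 0.9828954081632653
graft 0.72 [142. 314.  19.  18.] [ 0.526 -0.412  0.025] [ 0.511 -0.427  0.004] [ 0.536 -0.396  0.032]
graft 0.45 [193. 296.  14.  18.] [ 0.566 -0.298  0.027] [ 0.549 -0.309  0.007] [ 0.574 -0.282  0.035]
spare 0.87 [179. 272.  20.  23.] [ 0.464 -0.279  0.028] [ 0.449 -0.301  0.01 ] [ 0.47  -0.254  0.036]
tray 0.75 [184. 290.  90.  75.] [ 0.513 -0.297  0.005] [ 0.404 -0.353  0.002] [ 0.605 -0.2
[... 2112 characters left out ...]
5 0.118]
right_half 0.79 [295. 202.  54.  40.] [ 0.447 -0.038  0.1  ] [ 0.427 -0.103  0.079] [0.564 0.023 0.118]
kidney_dish 0.91 [314. 375.  43.  89.] [0.401 0.467 0.009] [0.364 0.372 0.   ] [0.449 0.56  0.043]
saline 0.83 [235. 143.  18.  42.] [ 0.721 -0.262  0.079] [ 0.697 -0.29   0.003] [ 0.75  -0.251  0.157]
tape 0.79 [238. 339.  27.  32.] [0.604 0.397 0.022] [ 0.573  0.366 -0.001] [0.636 0.431 0.027]
wrist [[0.43, -0.87, -0.24, 0.2], [0.9, 0.42, 0.11, 0.6], [0.0, -0.27, 0.96, 0.38], [0.0, 0.0, 0.0, 1.0]] 61.71246546016725 ['pixels', 'depth', 'fov_y', 'cx', 'cy', 'mount'] 0.9959353741496598
kidney_dish 0.7 [248. 305. 178. 113.] [0.408 0.449 0.01 ] [0.358 0.37  0.003] [0.447 0.561 0.042]
```

View pics/scene0.png

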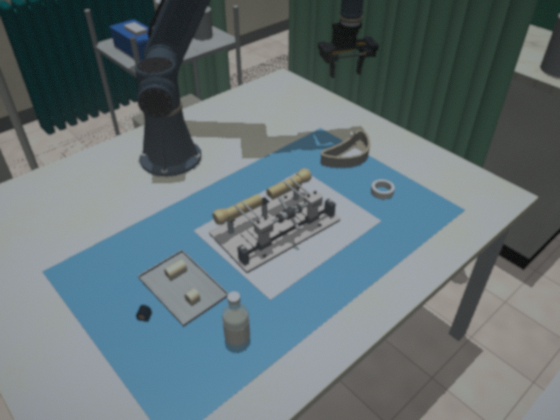

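View pics/side0.png

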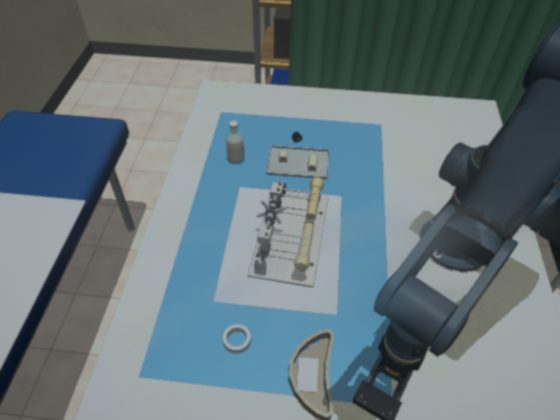

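The scene view shows the tray with the long block at (177,270) and the graft at (193,296). A black decoy lies outside the tray at (143,313), and the fixator is around (274,220). The side view agrees, with the graft at (284,157) and the fixator at (288,232). Next I'll move the wrist camera over the fixator.

step_arm(rows=[[0.023,-0.053,0.005,0,0,-7],[0.023,-0.053,0.005,0,0,-7],[0.023,-0.053,0.005,0,0,-7],[0.023,-0.053,0.005,0,0,-7],[0.023,-0.053,0.005,0,0,-7],[0.023,-0.053,0.005,0,0,-7],[0.023,-0.053,0.005,0,0,-7],[0.023,-0.053,0.005,0,0,-7],[0.023,-0.053,0.005,0,0,-7],[0.023,-0.053,0.005,0,0,-7],[0,0,0,0,0,0],[0,0,0,0,0,0]])

```text
time: 3.15
position: [0.4996, 0.0337, 0.4545]
tool_rot: [0.741, 0.672, -0.0, -0.001]
ft_force: [-0.7, 0.2, -0.9]
grip_width: 0.0874
grip_force: 0.0
```

```bash
python3 - <<'E'
from h import *
o,c,E,P=shot('wrist');print(np.round(o['position'],3),np.round(o['tool_rot'],3),np.round(o['q'],2))
cv2.imwrite('pics/w1.png',c['pixels']);np.savez('w1.npz',P=P,px=c['pixels'])
for l in ['fixator','turnbuckle','left_half','right_half']:
    for r in cut_out(l,'wrist')[:2]:
        m=r['region']&(c['depth']>0)
        print(l,round(r['confidence'],2),np.round(r['extent']),np.round(np.percentile(P[m],[5,50,95],axis=0),3).tolist())
E
```

```text
[0.5   0.034 0.455] [ 0.741  0.672 -0.    -0.001] [-0.16  0.3   1.68  0.    1.17 -0.06]
fixator 0.75 [291. 171. 196. 337.] [[0.425, -0.073, 0.01], [0.502, 0.075, 0.013], [0.579, 0.192, 0.116]]
turnbuckle 0.7 [349. 187.  90.  82.] [[0.529, 0.001, 0.07], [0.559, 0.035, 0.11], [0.59, 0.067, 0.135]]
left_half 0.69 [284.  88. 177. 166.] [[0.442, 0.074, 0.09], [0.465, 0.129, 0.101], [0.575, 0.195, 0.117]]
right_half 0.87 [292. 269. 144. 141.] [[0.429, -0.109, 0.076], [0.453, -0.035, 0.1], [0.564, 0.02, 0.117]]
```

View pics/w1.png

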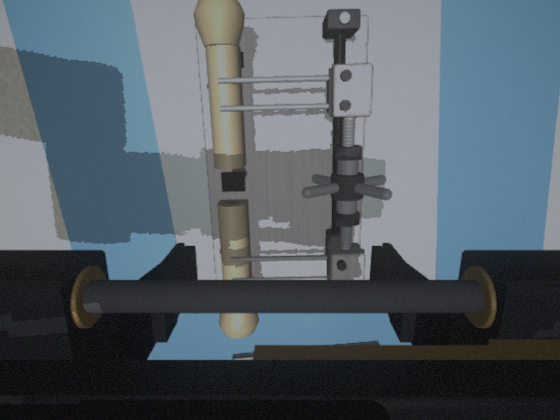

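The wrist view shows the post top at (233,181) between the cut faces. The handles form an X around (347,186), and the left half lies at the top of the picture. Next I'll fit the stand frame and move on to the graft.

step_arm(rows=[[0.009,-0.05,-0.01,0,0,0],[0.009,-0.05,-0.01,0,0,0],[0.009,-0.05,-0.01,0,0,0],[0.009,-0.05,-0.01,0,0,0],[0.009,-0.05,-0.01,0,0,0],[0.009,-0.05,-0.01,0,0,0],[0,0,0,0,0,0],[0,0,0,0,0,0]])

```text
time: 4.4
position: [0.5539, -0.2653, 0.3944]
tool_rot: [0.741, 0.672, 0.0, -0.001]
ft_force: [-0.9, 0.6, -0.1]
grip_width: 0.0869
grip_force: 0.0
```

```bash
python3 - <<'E'
from h import *
o,c,E,P=shot('wrist');print(np.round(o['position'],3),np.round(o['tool_rot'],3))
cv2.imwrite('pics/w2.png',c['pixels']);np.savez('w2.npz',P=P,px=c['pixels'])
def rect(Q,z0):
    s=Q[Q[:,2]>z0][:,:2];(a,b),(w,h),t=cv2.minAreaRect((s*1000).astype(np.float32));return np.round([a,b,w,h,t],1)
for l in ['graft','spare','tray']:
    for r in cut_out(l,'wrist')[:2]:
        m=cv2.erode(r['region'].astype(np.uint8),np.ones((3,3)))>0; m&=c['depth']>0
        Q=P[m]; print(l,round(r['confidence'],2),np.round(r['extent']),np.round(np.percentile(Q,[3,50,98],axis=0),3).tolist(),'rect',rect(Q,0.012) if (Q[:,2]>.012).sum()>5 else '')
for f in ['w1','scene0','side0','w2']:
    Q=np.load(f+'.npz')['P'].reshape(-1,3); Q=Q[np.isfinite(Q).all(1)]
    # bone shafts
    b=Q[(Q[:,2]>.09)&(Q[:,2]<.13)&(Q[:,0]<.5)&(Q[:,0]>.42)&(Q[:,1]>-.12)&(Q[:,1]<.2)]
    if len(b)<50: continue
    top=b[b[:,2]>np.percentile(b[:,2],50)]
    k=np.polyfit(top[:,1],top[:,0],1); 
    plate=Q[(abs(Q[:,2]-.012)<.006)&(Q[:,0]>.39)&(Q[:,0]<.61)&(Q[:,1]>-.16)&(Q[:,1]<.24)]
    print(f,len(b),'slope deg',np.degrees(np.arctan(k[0])),'x@y=.035',k[0]*.035+k[1],'ztop',np.percentile(b[:,2],[50,90,97]))
    lo=b[b[:,1]<.045][:,1];hi=b[b[:,1]>.045][:,1]
    print('  gap',[ (np.round(np.percentile(b[b[:,1]<.045][:,1],98),4), np.round(np.percentile(b[b[:,1]>.045][:,1],2),4))])
    p=Q[(Q[:,0]>.43)&(Q[:,0]<.48)&(Q[:,1]>.025)&(Q[:,1]<.07)&(Q[:,2]>.055)&(Q[:,2]<.08)]
    if len(p): print('  post',len(p),np.round(np.percentile(p,[3,50,97],axis=0),4).tolist())
    # handles
    h=Q[(Q[:,0]>.48)&(Q[:,0]<.65)&(Q[:,1]>.02)&(Q[:,1]<.055)&(Q[:,2]>.05)]
    hh=h[h[:,2]>.125]
    if len(hh): print('  handles',len(h),np.round(np.percentile(h,[2,50,98],axis=0),3).tolist(),'high',np.round(hh[np.argsort(hh[:,0])][::max(1,len(hh)//10)],3).tolist())
E
```

```text
[ 0.554 -0.265  0.394] [ 0.741  0.672  0.    -0.001]
graft 0.8 [292. 215.  31.  31.] [[0.547, -0.307, 0.013], [0.56, -0.293, 0.03], [0.572, -0.282, 0.033]] rect [ 559.7 -295.4   26.7   26.     4.8]
graft 0.63 [267. 322.  34.  21.] [[0.507, -0.422, 0.023], [0.522, -0.412, 0.028], [0.536, -0.404, 0.03]] rect [ 521.2 -410.4   22.7   26.3   41.4]
spare 0.61 [192. 210.  36.  60.] [[0.444, -0.3, 0.011], [0.46, -0.274, 0.03], [0.47, -0.251, 0.033]] rect [ 455.5 -276.3   52.4   29.6   89.9]
spare 0.22 [292. 216.  33.  34.] [[0.547, -0.307, 0.013], [0.559, -0.292, 0.03], [0.572, -0.282, 0.033]] rect [ 559.6 -295.4   27.1   25.9    3.5]
tray 0.84 [237. 210. 211. 144.] [[0.404, -0.356, 0.001], [0.515, -0.28, 0.003], [0.607, -0.221, 0.012]] rect [ 506.  -288.6  208.1  138.2    0.8]
w1 8988 slope deg 3.3069857609977826 x@y=.035 0.4529258619143576 ztop [0.09897617 0.10622087 0.10848769]
  gap [(np.float64(0.0227), np.float64(0.064))]
  post 471 [[0.4348, 0.0325, 0.065], [0.4468, 0.0426, 0.0695], [0.4585, 0.0524, 0.0711]]
  handles 11626 [[0.523, 0.023, 0.083], [0.548, 0.05, 0.355], [0.584, 0.055, 
[... 1503 characters left out ...]
 0.10995746]Traceback (most recent call last):
  File "<stdin>", line 20, in <module>
    return _quantile_unchecked(
        a, q, axis, out, overwrite_input, method, keepdims, weights)
    return _ureduce(a,
                    func=_quantile_ureduce_func,
    ...<5 lines>...
                    overwrite_input=overwrite_input,
                    method=method)
    r = func(a, **kwargs)
    result = _quantile(arr,
                       quantiles=q,
    ...<2 lines>...
                       out=out,
                       weights=wgt)
    slices_having_nans = np.isnan(arr[-1, ...])
                                  ~~~^^^^^^^^^
IndexError: index -1 is out of bounds for axis 0 with size 0
```

View pics/w2.png

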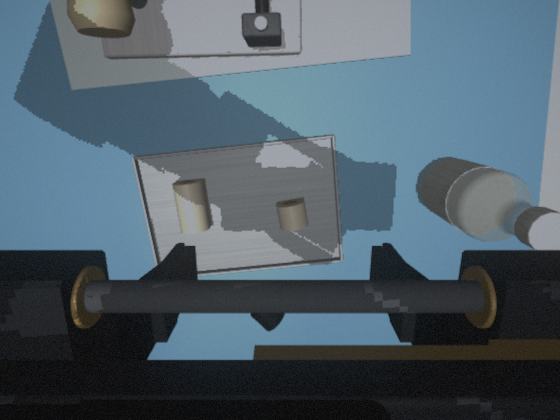

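The wrist view shows the graft at (292,214), the spare at (192,206) and the bottle to the right. I'll fit the D-sections properly and then go in.

```bash
cat > fit.py <<'E'
from h import *
from scipy.optimize import least_squares
def cyl(Q,yref,zfix=None,r=.015):
    # axis: x = x0+s*(y-yref), z=z0
    def f(p):
        x0,s,z0=p; z0=z0 if zfix is None else zfix
        d=np.hypot((Q[:,0]-x0-s*(Q[:,1]-yref))/np.hypot(1,s),np.clip(Q[:,2]-z0,0,None)); return d-r
    s=least_squares(f,[np.median(Q[:,0]),0,np.median(Q[:,2])-.008],loss='soft_l1',f_scale=.001)
    return s.x,np.sqrt(np.median(s.fun**2)),len(Q)
E
python3 - <<'E'
from fit import *
L=lambda f:(lambda Q:Q[np.isfinite(Q).all(1)])(np.load(f+'.npz')['P'].reshape(-1,3))
sel=lambda Q,a:Q[((Q>np.array(a)[:,0])&(Q<np.array(a)[:,1])).all(1)]
for f in ['w2','w1','scene0','side0']:
    Q=L(f)
    for n,b,y in [('graft',[(.535,.585),(-.304,-.287),(.012,.04)],-.295),('spare',[(.43,.49),(-.298,-.255),(.012,.04)],-.276)]:
        q=sel(Q,b)
        if len(q)>15:
            (x,s,z),e,m=cyl(q,y);print(f,n,'x %.4f deg %.1f z %.4f e %.4f n %d'%(x,np.degrees(np.arctan(s)),z,e,m))
    g=sel(Q,[(.54,.58),(-.33,-.26),(.018,.04)])
    if len(g): print('  graft y',np.round(np.percentile(g[:,1],[1,5,95,99]),4))
    for n,b,y in [('boneL',[(.43,.49),(.068,.13),(.088,.112)],.04),('boneR',[(.42,.48),(-.03,.018),(.088,.112)],.04),('both',[(.42,.49),(-.03,.11),(.088,.112)],.04)]:
        q=sel(Q,b)
        if len(q)>30:
            (x,s,z),e,m=cyl(q,y);print(f,n,'x@.04 %.4f deg %.1f z %.4f e %.4f n %d'%(x,np.degrees(np.arctan(s)),z,e,m))
E
```

```text
w2 graft x 0.5594 deg -4.9 z 0.0173 e 0.0003 n 452
w2 spare x 0.4549 deg -0.1 z 0.0174 e 0.0004 n 1237
  graft y [-0.3091 -0.3074 -0.2828 -0.2822]
w1 boneL x@.04 0.4449 deg 5.5 z 0.0847 e 0.0005 n 2196
w1 boneR x@.04 0.4458 deg 4.4 z 0.0844 e 0.0004 n 1257
w1 both x@.04 0.4458 deg 4.4 z 0.0844 e 0.0004 n 3068
scene0 graft x 0.5577 deg 0.6 z 0.0196 e 0.0012 n 80
scene0 spare x 0.4533 deg -1.7 z 0.0194 e 0.0013 n 194
  graft y [-0.3095 -0.3085 -0.2827 -0.2807]
scene0 boneL x@.04 0.4424 deg 6.9 z 0.0879 e 0.0017 n 165
scene0 boneR x@.04 0.4444 deg 4.1 z 0.0872 e 0.0013 n 124
scene0 both x@.04 0.4446 deg 4.3 z 0.0871 e 0.0014 n 286
side0 graft x 0.5586 deg 7.6 z 0.0169 e 0.0011 n 29
side0 spare x 0.4544 deg 0.7 z 0.0177 e 0.0012 n 71
  graft y [-0.3116 -0.3078 -0.2808 -0.2799]
side0 boneL x@.04 0.4428 deg 7.5 z 0.0848 e 0.0014 n 186
side0 boneR x@.04 0.4446 deg 2.4 z 0.0847 e 0.0012 n 119
side0 both x@.04 0.4456 deg 4.0 z 0.0843 e 0.0012 n 285
```

step_arm(rows=[[0.0055,-0.03,-0.025,0,0,10.5],[0,0,-0.04,0,0,0],[0,0,-0.04,0,0,0],[0,0,-0.04,0,0,0],[0,0,-0.03,0,0,0],[0,0,-0.02,0,0,0],[0,0,-0.012,0,0,0],[0,0,0,0,0,0],[0,0,0,0,0,0]], jaw=0.05, squeeze=12)

```text
time: 5.72
position: [0.56, -0.2966, 0.1889]
tool_rot: [0.676, 0.737, 0.0, 0.001]
ft_force: [0.6, -0.3, 0.0]
grip_width: 0.05
grip_force: 0.0
```

step_arm(rows=[[0,0,0,0,0,0],[0,0,0,0,0,0],[0,0,0,0,0,0],[0,0,0,0,0,0]], jaw=0.02)

```text
time: 6.22
position: [0.5596, -0.2965, 0.1882]
tool_rot: [0.676, 0.737, 0.0, 0.0]
ft_force: [-0.6, -0.4, 3.5]
grip_width: 0.0301
grip_force: 12.0
```

step_arm(rows=[[0,0,0.03,0,0,0],[0,0,0.05,0,0,0],[0,0,0.05,0,0,0],[0,0,0.04,0,0,0],[-0.0133,0.0405,0,0,0,-2],[-0.02,0.0596,0,0,0,-2],[-0.02,0.0596,0,0,0,-2],[-0.02,0.0596,0,0,0,-2],[-0.02,0.0596,0,0,0,-1.3],[-0.02,0.0596,0,0,0,0],[0,0,0,0,0,0],[0,0,0,0,0,0]])

```text
time: 7.72
position: [0.4471, 0.0405, 0.3579]
tool_rot: [0.733, 0.68, 0.0, 0.001]
ft_force: [-0.1, -0.3, -1.0]
grip_width: 0.0299
grip_force: 12.0
```

```bash
python3 - <<'E'
from fit import *
o,c,E,P=shot('wrist');print(np.round(o['position'],4),np.round(o['tool_rot'],3),o['grip_width'],o['grip_force'])
cv2.imwrite('pics/w3.png',c['pixels']);Q=P.reshape(-1,3)
sel=lambda Q,a:Q[((Q>np.array(a)[:,0])&(Q<np.array(a)[:,1])).all(1)]
for n,b in [('boneL',[(.43,.49),(.068,.13),(.088,.112)]),('boneR',[(.42,.48),(-.03,.018),(.088,.112)]),('block',[(.42,.48),(.02,.065),(.19,.25)])]:
    q=sel(Q,b)
    if len(q)>30:
        (x,s,z),e,m=cyl(q,.0425);print(n,'x %.4f deg %.1f z %.4f e %.4f n %d'%(x,np.degrees(np.arctan(s)),z,e,m),np.round(np.percentile(q[:,1],[1,3,97,99]),4))
for r in cut_out('graft','wrist')[:2]: 
    m=r['region']&(c['depth']>0);print(r['confidence'],r['extent'],np.round(np.percentile(P[m],[3,50,97],axis=0),3).tolist())
E
```

```text
[0.4471 0.0405 0.3579] [0.733 0.68  0.    0.001] 0.029896954632957135 11.993276551365852
boneL x 0.4453 deg 5.3 z 0.0846 e 0.0005 n 4246 [0.0687 0.0702 0.1282 0.1294]
block x 0.4463 deg 29.2 z 0.3838 e 0.0042 n 5242 [0.0285 0.0303 0.0547 0.056 ]
0.7 [284.2, 277.2, 63.6, 79.3] [[0.434, 0.029, 0.174], [0.447, 0.053, 0.196], [0.461, 0.055, 0.202]]
0.29 [381.4, 173.2, 293.6, 344.6] [[0.416, -0.046, 0.01], [0.515, 0.1, 0.013], [0.584, 0.188, 0.119]]
```

View pics/w3.png

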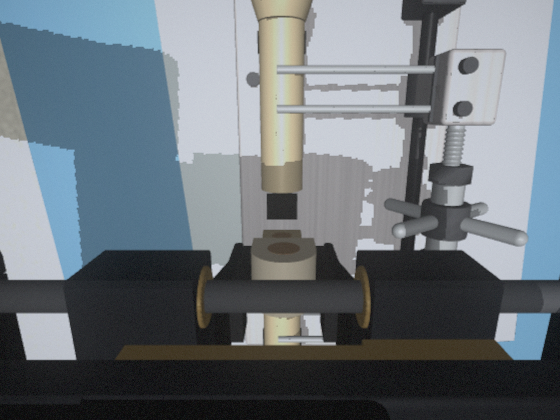

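The block is held upright over the gap at (284,262), with the post at (282,206) and the left half in line with it. Lowering now.

step_arm(rows=[[-0.001,0.0008,-0.03,0,0,-0.4],[0,0,-0.03,0,0,0],[0,0,-0.025,0,0,0],[0,0,-0.01,0,0,0],[0,0,-0.004,0,0,0],[0,0,0,0,0,0],[0,0,0,0,0,0]])

```text
time: 8.7
position: [0.4461, 0.0411, 0.2594]
tool_rot: [0.736, 0.677, 0.001, 0.001]
ft_force: [-1.6, -0.5, -0.5]
grip_width: 0.0301
grip_force: 12.0
```

step_arm(rows=[[0,0,-0.002,0,0,0],[0,0,0,0,0,0]])

```text
time: 8.95
position: [0.4458, 0.0413, 0.257]
tool_rot: [0.736, 0.677, 0.0, 0.0]
ft_force: [0.6, -0.1, -0.4]
grip_width: 0.03
grip_force: 12.0
```

step_arm(rows=[[0,0,-0.0015,0,0,0],[0,0,0,0,0,0]])

```text
time: 9.2
position: [0.4458, 0.0412, 0.2552]
tool_rot: [0.736, 0.677, -0.0, -0.0]
ft_force: [-0.8, 0.4, -0.9]
grip_width: 0.03
grip_force: 12.0
```

step_arm(rows=[[0,0,-0.001,0,0,0],[0,0,0,0,0,0]])

```text
time: 9.45
position: [0.4457, 0.0413, 0.2551]
tool_rot: [0.736, 0.677, 0.0, 0.0]
ft_force: [-1.0, -0.5, 9.9]
grip_width: 0.0301
grip_force: 12.0
```

step_arm(rows=[[0,0,0.0005,0,0,0],[0,0,0,0,0,0],[0,0,0,0,0,0],[0,0,0.01,0,0,0],[0,0,0.03,0,0,0],[0,0,0.05,0,0,0],[0,-0.03,0.05,0,0,0],[0,0,0,0,0,0],[0,0,0,0,0,0]], jaw=0.052)

```text
time: 10.58
position: [0.4451, 0.0114, 0.3947]
tool_rot: [0.736, 0.677, -0.0, -0.0]
ft_force: [-0.6, 0.5, -0.4]
grip_width: 0.0516
grip_force: 0.0
```

```bash
python3 - <<'E'
from fit import *
o,c,E,P=shot('wrist');print(np.round(o['position'],4),np.round(o['tool_rot'],3),o['grip_width'],o['ft_force'])
cv2.imwrite('pics/w4.png',c['pixels']);np.savez('w4.npz',P=P);Q=P.reshape(-1,3)
u=np.array([.0819,.9966]);p0=np.array([.446,.0425])
d=Q[:,:2]-p0; sx=d@[u[1],-u[0]]; sy=d@u; z=Q[:,2]
m=(abs(sx)<.004)&(abs(sy)<.05)&(z>.03)&(z<.15)
for a in np.arange(-.04,.041,.002):
    k=m&(abs(sy-a)<.001)
    print(int(round(a*1000)),np.round(np.percentile(z[k],[10,90])*1000,1) if k.any() else None,end='; ')
print()
k=(abs(sy)<.009)&(abs(sx)<.03)&(z>.09)&(z<.12)
(x,s,zz),e,n=cyl(np.c_[sx,sy,z][k],0);print('block x %.4f deg %.1f z %.4f n %d'%(x,np.degrees(np.arctan(s)),zz,n))
k=(sy<.09)&(sy>.022)&(abs(sx)<.02)&(z>.09)&(z<.12)
(x,s,zz),e,n=cyl(np.c_[sx,sy,z][k],0);print('left x %.4f deg %.1f z %.4f n %d'%(x,np.degrees(np.arctan(s)),zz,n))
# handles in stand frame rel. axis
k=(abs(sy)<.012)&(abs(sx-.115)<.06)&(z>.112)&(z<.16)
H=np.c_[sx-.115,z-.1][k]; a=np.degrees(np.arctan2(H[:,0],H[:,1])); r=np.hypot(*H.T)
for lo in range(-90,90,10):
    j=(a>=lo)&(a<lo+10)&(r>.03)
    if j.sum(): print(lo,j.sum(),np.round(r[j].max(),3),np.round(np.median(H[j],0),3))
E
```

```text
[0.4451 0.0114 0.3947] [ 0.736  0.677 -0.    -0.   ] 0.05164646299881359 [-0.62155896  0.46549367 -0.40253331]
-40 [ 98.3 100.2]; -38 [ 98.4 100.2]; -36 [ 98.2 100.4]; -34 [ 98.6 100.1]; -32 [98.3 99.8]; -30 [ 98.  100.2]; -28 [98.4 99.6]; -26 [98.4 99.9]; -24 [98.3 99.9]; -22 [ 98.5 100.1]; -20 [74.5 99.1]; -18 [79.3 89.9]; -16 None; -14 [97.8 99.6]; -12 [98.3 99.8]; -10 [98.4 99.7]; -8 [ 97.9 100.2]; -6 [98.4 99.8]; -4 [ 98.6 100.1]; -2 [98.  99.7]; 0 [ 98.1 100.3]; 2 [ 98.3 100.1]; 4 [ 98.5 100.4]; 6 [ 98.1 100.2]; 8 [ 98.4 100. ]; 10 [ 98.4 100.2]; 12 [78.9 99.9]; 14 None; 16 None; 18 [ 98.7 100.8]; 20 [ 98.8 100. ]; 22 [ 98.2 100.1]; 24 [ 98.4 100.1]; 26 [ 98.9 100.9]; 28 [ 98.6 100.1]; 30 [ 98.  100.1]; 32 [98.5 99.9]; 34 [ 98.2 100.2]; 36 [ 98.5 100.2]; 38 [ 98.4 100.4]; 40 [ 98.2 100.2]; 
block x -0.0005 deg 0.5 z 0.0844 n 763
left x -0.0002 deg -0.0 z 0.0846 n 3516
-70 4 0.052 [-0.045  0.025]
-60 312 0.054 [-0.037  0.028]
-50 54 0.043 [-0.026  0.022]
20 368 0.053 [0.019 0.036]
30 146 0.053 [0.025 0.041]
```

View pics/w4.png

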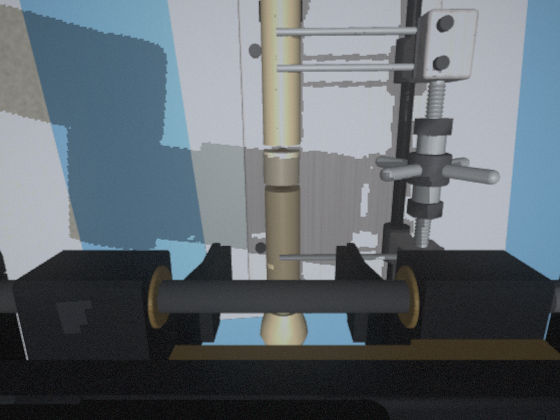

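The block stands on the post in line with both halves, at (282,168), and the gap is about 35 mm. Two handles stick up, at about +32° and −58° from vertical. I'll push handle by handle, each from about −15° to +75°, starting with the one at +32°.

step_arm(rows=[[0.0275,0.0055,0,0,0,0],[0.0275,0.0056,0,0,0,0],[0.0275,0.0056,0,0,0,0],[0.026,0.0056,0,0,0,0],[0,0,-0.03,0,0,0],[0,0,-0.026,0,0,0],[0,0,-0.0107,0,0,0],[0,0,0,0,0,0],[0,0,0,0,0,0]], jaw=0, squeeze=20)

```text
time: 11.75
position: [0.5546, 0.0336, 0.3285]
tool_rot: [0.736, 0.677, 0.0, 0.0]
ft_force: [-0.5, -0.6, -1.0]
grip_width: 0.0003
grip_force: 0.0
```

```bash
python3 - <<'E'
import numpy as np
def C(t,r=45): t=np.radians(t);return np.array([r*np.sin(t)-5*np.cos(t),r*np.cos(t)+5*np.sin(t)])
for t in range(-20,85,5):
    c=C(t);sx=115+c[0]-15;print(t,'C',np.round(c,1),'TCP',np.round([446+sx*.9966,42.5-sx*.0819,100+c[1]+182.2],1),'row+5',np.round((lambda d:[d[0]*.9966,-d[0]*.0819,d[1]])(C(t+5)-c),2))
E
```

```text
-20 C [-20.1  40.6] TCP [525.6  36.  322.8] row+5 [ 3.6 -0.3  1.6]
-15 C [-16.5  42.2] TCP [529.2  35.7 324.4] row+5 [ 3.73 -0.31  1.28]
-10 C [-12.7  43.4] TCP [533.   35.4 325.6] row+5 [ 3.82 -0.31  0.94]
-5 C [-8.9 44.4] TCP [536.8  35.  326.6] row+5 [ 3.89 -0.32  0.61]
0 C [-5. 45.] TCP [540.7  34.7 327.2] row+5 [ 3.93 -0.32  0.26]
5 C [-1.1 45.3] TCP [544.6  34.4 327.5] row+5 [ 3.94 -0.32 -0.08]
10 C [ 2.9 45.2] TCP [548.5  34.1 327.4] row+5 [ 3.91 -0.32 -0.42]
15 C [ 6.8 44.8] TCP [552.5  33.8 327. ] row+5 [ 3.86 -0.32 -0.76]
20 C [10.7 44. ] TCP [556.3  33.4 326.2] row+5 [ 3.78 -0.31 -1.1 ]
25 C [14.5 42.9] TCP [560.1  33.1 325.1] row+5 [ 3.67 -0.3  -1.43]
30 C [18.2 41.5] TCP [563.8  32.8 323.7] row+5 [ 3.53 -0.29 -1.74]
35 C [21.7 39.7] TCP [567.3  32.5 321.9] row+5 [ 3.37 -0.28 -2.04]
40 C [25.1 37.7] TCP [570.7  32.3 319.9] row+5 [ 3.18 -0.26 -2.33]
45 C [28.3 35.4] TCP [573.8  32.  317.6] row+5 [ 2.96 -0.24 -2.6 ]
50 C [31.3 32.8] TCP [576.8  31.7 315. ] row+5 [ 2.73 -0.22 -2.85]
55 C [34.  29.9] TCP [579.5  31.5 312.1] row+5 [ 2.47 -0.2  -3.08]
60 C [36.5 26.8] TCP [582.   31.3 309. ] row+5 [ 2.19 -0.18 -3.28]
65 C [38.7 23.5] TCP [584.2  31.1 305.7] row+5 [ 1.9  -0.16 -3.46]
70 C [40.6 20.1] TCP [586.1  31.  302.3] row+5 [ 1.59 -0.13 -3.61]
75 C [42.2 16.5] TCP [587.7  30.9 298.7] row+5 [ 1.27 -0.1  -3.74]
80 C [43.4 12.7] TCP [589.   30.8 294.9] row+5 [ 0.94 -0.08 -3.84]
```

step_arm(rows=[[0.0045,-0.0003,-0.0025,0,0,0],[0.0035,-0.0003,-0.0015,0,0,0],[0.0035,-0.0003,-0.002,0,0,0],[0.0032,-0.0003,-0.002,0,0,0],[0.003,-0.0003,-0.0025,0,0,0]])

```text
time: 12.38
position: [0.572, 0.032, 0.3176]
tool_rot: [0.736, 0.677, -0.0, -0.0]
ft_force: [-2.2, 0.3, 7.8]
grip_width: 0.0007
grip_force: 3.0
```

step_arm(rows=[[0.003,-0.0002,-0.0026,0,0,0],[0.0028,-0.0002,-0.0028,0,0,0],[0.0025,-0.0002,-0.003,0,0,0],[0.0022,-0.0002,-0.0033,0,0,0]])

```text
time: 12.88
position: [0.5832, 0.0311, 0.307]
tool_rot: [0.736, 0.677, 0.001, 0.001]
ft_force: [-0.2, -0.4, 6.1]
grip_width: 0.0003
grip_force: 3.1
```

step_arm(rows=[[0.0019,-0.0002,-0.0035,0,0,0],[0.0016,-0.0001,-0.0036,0,0,0],[0,0,0.02,0,0,0],[-0.015,0.001,0.03,0,0,0],[-0.03,0.002,0.012,0,0,0],[-0.032,0.003,0,0,0,0],[0,0,0,0,0,0],[0,0,0,0,0,0]])

```text
time: 13.88
position: [0.5098, 0.0368, 0.3609]
tool_rot: [0.736, 0.677, 0.001, 0.001]
ft_force: [0.4, 0.3, -0.7]
grip_width: 0.0003
grip_force: 0.0
```

```bash
cat > meas.py <<'E'
from fit import *
def meas():
    o,c,E,P=shot('wrist');print('TCP',np.round(o['position'],4),'t',o['time'],'F',np.round(o['ft_force'],1))
    cv2.imwrite('pics/wt%d.png'%(o['time']*10),c['pixels']);Q=P.reshape(-1,3)
    u=np.array([.0819,.9966]);d=Q[:,:2]-[.446,.0425]; sx=d@[u[1],-u[0]]; sy=d@u; z=Q[:,2]
    for n,(a,b) in {'block':(-.009,.009),'right':(-.045,-.022),'left':(.022,.045)}.items():
        k=(sy>a)&(sy<b)&(abs(sx)<.02)&(z>.09)&(z<.112)
        if k.sum()>50:
            (x,s,zz),e,n2=cyl(np.c_[sx,sy,z][k],0);print(n,'x %.4f deg %.1f z %.4f n %d'%(x,np.degrees(np.arctan(s)),zz,n2))
    v=sy[(abs(sx)<.004)&(abs(sy)<.04)&(z>.0975)&(z<.102)]*1000; h=np.histogram(v,np.arange(-30,30.5,1))
    print('top profile',[(int(e),int(k)) for e,k in zip(h[1],h[0]) if k<.4*np.median(h[0])])
    k=(abs(sy)<.014)&(abs(sx-.115)<.06)&(z>.08)&(z<.16)
    H=np.c_[sx-.115,z-.1][k]; r=np.hypot(*H.T);H=H[(r>.025)&(r<.058)]
    a=np.degrees(np.arctan2(H[:,0],H[:,1]));hist=np.histogram(a,np.arange(-120,121,5))
    print('angles',[(int(e),int(k)) for e,k in zip(hist[1],hist[0]) if k>5])
E
python3 -c "from meas import *;meas()"
```

```text
TCP [0.5098 0.0368 0.3609] t 13.875 F [ 0.4  0.3 -0.7]
block x -0.0006 deg 0.3 z 0.0844 n 887
right x 0.0009 deg 1.7 z 0.0843 n 124
left x -0.0003 deg -0.1 z 0.0844 n 1257
top profile [(-30, 0), (-29, 0), (-28, 0), (-27, 0), (-26, 0), (-25, 0), (-18, 0), (-17, 0), (-16, 0), (-15, 0), (13, 0), (14, 0), (15, 0), (16, 1)]
angles [(-115, 29), (-110, 231), (-105, 184), (-30, 29), (-25, 158), (-20, 187), (-15, 47), (55, 29), (60, 373), (65, 200), (70, 18)]
```

step_arm(rows=[[0,0,-0.025,0,0,0],[0,0,-0.0135,0,0,0],[0.006,-0.0003,0,0,0,0],[0.005,-0.0003,0,0,0,0],[0.005,-0.0003,0,0,0,0],[0.0036,-0.0003,0.0016,0,0,0],[0.0037,-0.0003,0.0013,0,0,0],[0.0038,-0.0003,0.0009,0,0,0]])

```text
time: 14.92
position: [0.5343, 0.0354, 0.3256]
tool_rot: [0.736, 0.677, -0.003, -0.003]
ft_force: [-6.5, -0.2, 3.9]
grip_width: 0.0002
grip_force: 3.2
```

step_arm(rows=[[0.0039,-0.0003,0.0006,0,0,0],[0.0039,-0.0003,0.0003,0,0,0],[0.0039,-0.0003,-0.0001,0,0,0],[0.0039,-0.0003,-0.0004,0,0,0],[0.0039,-0.0003,-0.0008,0,0,0],[0.0038,-0.0003,-0.0011,0,0,0],[0.0037,-0.0003,-0.0014,0,0,0]])

```text
time: 15.8
position: [0.5633, 0.0331, 0.3237]
tool_rot: [0.736, 0.677, 0.0, 0.0]
ft_force: [-3.0, 1.5, 6.1]
grip_width: 0.0004
grip_force: 2.9
```

step_arm(rows=[[0.0035,-0.0003,-0.0017,0,0,0],[0.0034,-0.0003,-0.002,0,0,0],[0.0032,-0.0003,-0.0023,0,0,0],[0.003,-0.0002,-0.0026,0,0,0],[0.0027,-0.0002,-0.0029,0,0,0],[0.0025,-0.0002,-0.0031,0,0,0]])

```text
time: 16.55
position: [0.5834, 0.0314, 0.31]
tool_rot: [0.736, 0.677, 0.003, 0.003]
ft_force: [-0.1, 1.2, 7.2]
grip_width: 0.0005
grip_force: 2.9
```

step_arm(rows=[[0.0022,-0.0002,-0.0033,0,0,0],[0.0019,-0.0002,-0.0035,0,0,0],[0.0016,-0.0001,-0.0036,0,0,0],[0,0,0.02,0,0,0],[-0.015,0.001,0.03,0,0,0],[-0.03,0.002,0.012,0,0,0],[-0.034,0.0028,0,0,0,0],[0,0,0,0,0,0],[0,0,0,0,0,0]])

```text
time: 17.68
position: [0.5097, 0.0365, 0.3606]
tool_rot: [0.736, 0.677, 0.001, 0.002]
ft_force: [-0.5, 0.0, -0.0]
grip_width: 0.0005
grip_force: 0.0
```

```bash
python3 -c "from meas import *;meas()"
```

```text
TCP [0.5097 0.0365 0.3606] t 17.675 F [-0.5  0.  -0. ]
block x -0.0006 deg 0.5 z 0.0844 n 895
right x 0.0016 deg 3.3 z 0.0843 n 128
left x -0.0002 deg -0.2 z 0.0844 n 1268
top profile [(-30, 0), (-29, 0), (-28, 0), (-27, 0), (-26, 0), (-25, 0), (-16, 0), (-15, 0), (13, 0), (14, 0)]
angles [(-115, 11), (-110, 108), (-105, 311), (-100, 26), (-25, 121), (-20, 190), (-15, 98), (60, 192), (65, 360), (70, 52)]
```

step_arm(rows=[[0,0,-0.025,0,0,0],[0,0,-0.0135,0,0,0],[0.006,-0.0003,0,0,0,0],[0.005,-0.0003,0,0,0,0],[0.005,-0.0003,0,0,0,0],[0.0036,-0.0003,0.0016,0,0,0],[0.0037,-0.0003,0.0013,0,0,0],[0.0038,-0.0003,0.0009,0,0,0]])

```text
time: 18.73
position: [0.5337, 0.0352, 0.3251]
tool_rot: [0.736, 0.677, -0.002, -0.002]
ft_force: [-6.8, -0.3, 2.3]
grip_width: 0.0005
grip_force: 2.9
```

step_arm(rows=[[0.0039,-0.0003,0.0006,0,0,0],[0.0039,-0.0003,0.0003,0,0,0],[0.0039,-0.0003,-0.0001,0,0,0],[0.0039,-0.0003,-0.0004,0,0,0],[0.0039,-0.0003,-0.0008,0,0,0]])

```text
time: 19.35
position: [0.5534, 0.0339, 0.3252]
tool_rot: [0.736, 0.677, -0.002, -0.002]
ft_force: [-4.2, 0.4, 4.3]
grip_width: 0.0004
grip_force: 2.7
```

step_arm(rows=[[0.0038,-0.0003,-0.0011,0,0,0],[0.0037,-0.0003,-0.0014,0,0,0],[0.0035,-0.0003,-0.0017,0,0,0]])

```text
time: 19.73
position: [0.5657, 0.0328, 0.3215]
tool_rot: [0.736, 0.677, 0.0, -0.0]
ft_force: [-3.3, 0.9, 7.0]
grip_width: 0.0002
grip_force: 3.0
```

step_arm(rows=[[0.0034,-0.0003,-0.002,0,0,0],[0.0032,-0.0003,-0.0023,0,0,0],[0.003,-0.0002,-0.0026,0,0,0]])

```text
time: 20.1
position: [0.5766, 0.0319, 0.3154]
tool_rot: [0.736, 0.677, 0.002, 0.002]
ft_force: [-0.7, 1.3, 7.6]
grip_width: 0.0004
grip_force: 3.0
```

step_arm(rows=[[0.0027,-0.0002,-0.0029,0,0,0],[0.0025,-0.0002,-0.0031,0,0,0]])

```text
time: 20.35
position: [0.5821, 0.0314, 0.3096]
tool_rot: [0.736, 0.677, 0.002, 0.002]
ft_force: [-0.8, 1.9, 7.1]
grip_width: 0.0004
grip_force: 3.0
```

step_arm(rows=[[0.0022,-0.0002,-0.0033,0,0,0],[0.0019,-0.0002,-0.0035,0,0,0]])

```text
time: 20.6
position: [0.5867, 0.0309, 0.303]
tool_rot: [0.736, 0.677, 0.003, 0.003]
ft_force: [0.2, 2.1, 6.7]
grip_width: 0.0004
grip_force: 3.0
```

step_arm(rows=[[0.0016,-0.0001,-0.0036,0,0,0],[0,0,0.02,0,0,0],[-0.015,0.001,0.03,0,0,0],[-0.03,0.002,0.012,0,0,0],[-0.034,0.0028,0,0,0,0],[0,0,0,0,0,0],[0,0,0,0,0,0]])

```text
time: 21.48
position: [0.5085, 0.0365, 0.36]
tool_rot: [0.736, 0.677, 0.001, 0.001]
ft_force: [-0.7, -0.2, 0.9]
grip_width: 0.0008
grip_force: 0.0
```

```bash
python3 -c "from meas import *;meas()"
```

```text
TCP [0.5085 0.0365 0.36  ] t 21.475 F [-0.7 -0.2  0.9]
block x -0.0006 deg 0.0 z 0.0844 n 898
right x 0.0000 deg -0.2 z 0.0843 n 129
left x -0.0002 deg -0.1 z 0.0844 n 1282
top profile [(-30, 0), (-29, 0), (-28, 0), (-27, 0), (-26, 0), (-25, 0), (-15, 0), (13, 2)]
angles [(-115, 10), (-110, 121), (-105, 298), (-100, 29), (-30, 7), (-25, 122), (-20, 187), (-15, 93), (60, 192), (65, 370), (70, 55)]
```

step_arm(rows=[[0,0,-0.025,0,0,0],[0,0,-0.0125,0,0,0],[0.007,-0.0003,0,0,0,0],[0.005,-0.0003,0,0,0,0],[0.005,-0.0003,0,0,0,0],[0.0036,-0.0003,0.0016,0,0,0]])

```text
time: 22.28
position: [0.5284, 0.0355, 0.3241]
tool_rot: [0.736, 0.677, 0.0, 0.0]
ft_force: [0.5, 0.1, -0.5]
grip_width: 0.0006
grip_force: 0.0
```

step_arm(rows=[[0.0037,-0.0003,0.0013,0,0,0],[0.0038,-0.0003,0.0009,0,0,0]])

```text
time: 22.52
position: [0.5338, 0.0351, 0.3254]
tool_rot: [0.736, 0.677, -0.002, -0.002]
ft_force: [-6.0, 0.2, 1.4]
grip_width: 0.0005
grip_force: 2.9
```

step_arm(rows=[[0.0039,-0.0003,0.0006,0,0,0],[0.0039,-0.0003,0.0003,0,0,0]])

```text
time: 22.78
position: [0.5412, 0.0347, 0.3266]
tool_rot: [0.736, 0.677, -0.002, -0.003]
ft_force: [-6.4, -0.0, 4.9]
grip_width: 0.0005
grip_force: 3.1
```

step_arm(rows=[[0.0039,-0.0003,-0.0001,0,0,0],[0.0039,-0.0003,-0.0004,0,0,0]])

```text
time: 23.02
position: [0.5494, 0.0341, 0.3263]
tool_rot: [0.736, 0.677, -0.002, -0.002]
ft_force: [-6.0, 1.0, 3.5]
grip_width: 0.0006
grip_force: 2.6
```

step_arm(rows=[[0.0039,-0.0003,-0.0008,0,0,0],[0,0,0,0,0,0]])

```text
time: 23.28
position: [0.5541, 0.0337, 0.3255]
tool_rot: [0.736, 0.677, -0.001, -0.001]
ft_force: [-4.7, 0.8, 4.2]
grip_width: 0.0004
grip_force: 2.5
```

step_arm(rows=[[0.0038,-0.0003,-0.0011,0,0,0],[0,0,0,0,0,0]])

```text
time: 23.52
position: [0.5582, 0.0333, 0.3242]
tool_rot: [0.736, 0.677, -0.0, -0.001]
ft_force: [-3.7, 1.2, 3.2]
grip_width: 0.0001
grip_force: 2.5
```

step_arm(rows=[[0.0037,-0.0003,-0.0014,0,0,0],[0,0,0,0,0,0]])

```text
time: 23.78
position: [0.5625, 0.0329, 0.3233]
tool_rot: [0.736, 0.677, 0.0, 0.0]
ft_force: [-3.1, 1.1, 4.8]
grip_width: 0.0005
grip_force: 2.3
```

step_arm(rows=[[0.0035,-0.0003,-0.0017,0,0,0],[0,0,0,0,0,0]])

```text
time: 24.02
position: [0.5664, 0.0325, 0.3218]
tool_rot: [0.736, 0.677, 0.001, 0.001]
ft_force: [-3.0, 1.3, 4.1]
grip_width: 0.0005
grip_force: 2.3
```

step_arm(rows=[[0.0034,-0.0003,-0.002,0,0,0],[0,0,0,0,0,0]])

```text
time: 24.28
position: [0.5701, 0.0322, 0.32]
tool_rot: [0.736, 0.677, 0.001, 0.001]
ft_force: [-1.7, 1.8, 4.6]
grip_width: 0.0004
grip_force: 2.3
```

step_arm(rows=[[0.0032,-0.0003,-0.0023,0,0,0],[0,0,0,0,0,0]])

```text
time: 24.52
position: [0.5737, 0.0319, 0.3179]
tool_rot: [0.736, 0.677, 0.002, 0.002]
ft_force: [-1.5, 1.8, 6.6]
grip_width: 0.0006
grip_force: 2.3
```

step_arm(rows=[[0.003,-0.0002,-0.0026,0,0,0],[0,0,0,0,0,0]])

```text
time: 24.78
position: [0.577, 0.0317, 0.3155]
tool_rot: [0.736, 0.677, 0.002, 0.002]
ft_force: [-0.4, 1.3, 6.2]
grip_width: 0.0008
grip_force: 2.3
```

step_arm(rows=[[0.0027,-0.0002,-0.0029,0,0,0],[0,0,0,0,0,0]])

```text
time: 25.02
position: [0.5797, 0.0314, 0.3126]
tool_rot: [0.736, 0.677, 0.002, 0.002]
ft_force: [-1.0, 1.0, 5.0]
grip_width: 0.0006
grip_force: 2.3
```

step_arm(rows=[[0.0025,-0.0002,-0.0031,0,0,0],[0,0,0,0,0,0]])

```text
time: 25.28
position: [0.5825, 0.0311, 0.3096]
tool_rot: [0.736, 0.677, 0.003, 0.003]
ft_force: [0.2, 1.1, 6.1]
grip_width: 0.0005
grip_force: 2.3
```

step_arm(rows=[[0.0022,-0.0002,-0.0033,0,0,0],[0,0,0,0,0,0]])

```text
time: 25.52
position: [0.5849, 0.0309, 0.3064]
tool_rot: [0.736, 0.677, 0.003, 0.003]
ft_force: [1.0, 1.2, 5.6]
grip_width: 0.0006
grip_force: 2.3
```

step_arm(rows=[[0.0019,-0.0002,-0.0035,0,0,0],[0,0,0,0,0,0]])

```text
time: 25.78
position: [0.587, 0.0307, 0.303]
tool_rot: [0.736, 0.677, 0.003, 0.003]
ft_force: [1.2, 1.4, 5.0]
grip_width: 0.0002
grip_force: 2.2
```

step_arm(rows=[[0.0016,-0.0001,-0.0036,0,0,0],[0,0,0,0,0,0]])

```text
time: 26.02
position: [0.5888, 0.0306, 0.2994]
tool_rot: [0.736, 0.677, 0.003, 0.004]
ft_force: [0.3, 0.7, 5.2]
grip_width: 0.0006
grip_force: 2.2
```

step_arm(rows=[[0,0,0.02,0,0,0],[-0.015,0.001,0.03,0,0,0],[-0.03,0.002,0.012,0,0,0],[-0.034,0.0028,0,0,0,0],[0,0,0,0,0,0],[0,0,0,0,0,0]])

```text
time: 26.78
position: [0.5088, 0.0363, 0.3603]
tool_rot: [0.736, 0.677, 0.001, 0.002]
ft_force: [0.2, -0.2, -0.3]
grip_width: 0.0006
grip_force: 0.0
```

```bash
python3 -c "
from meas import *;meas()"; ls -t pics | head -1; cp pics/$(ls -t pics|head -1) pics/chk.png
```

```text
TCP [0.5088 0.0363 0.3603] t 26.775 F [ 0.2 -0.2 -0.3]
block x -0.0006 deg 0.8 z 0.0844 n 889
right x -0.0008 deg -1.9 z 0.0845 n 140
left x -0.0001 deg -0.3 z 0.0844 n 1268
top profile [(-30, 0), (-29, 0), (-28, 0), (-27, 0), (-26, 0), (-25, 3)]
angles [(-115, 7), (-110, 111), (-105, 302), (-100, 43), (-30, 6), (-25, 110), (-20, 190), (-15, 100), (-10, 7), (60, 161), (65, 380), (70, 65)]
wt267.png
```

View pics/chk.png

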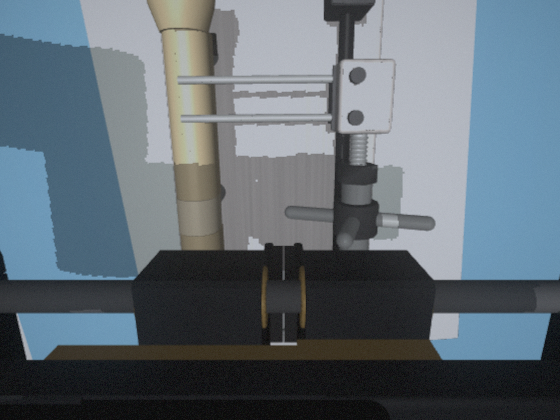

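The block at (196,215) is now nearly closed in between the halves. From here I push in small steps and read the force at each one.

step_arm(rows=[[0,0,-0.025,0,0,0],[0,0,-0.0125,0,0,0],[0.007,-0.0003,0,0,0,0],[0.005,-0.0003,0,0,0,0],[0.005,-0.0003,0,0,0,0],[0.0036,-0.0003,0.0016,0,0,0],[0,0,0,0,0,0]])

```text
time: 27.7
position: [0.5283, 0.0354, 0.3245]
tool_rot: [0.736, 0.677, 0.0, 0.0]
ft_force: [-1.2, 0.8, -0.2]
grip_width: 0.0004
grip_force: 0.0
```

step_arm(rows=[[0.0025,-0.0002,0.001,0,0,0],[0,0,0,0,0,0]])

```text
time: 27.95
position: [0.5305, 0.0352, 0.3252]
tool_rot: [0.736, 0.677, 0.0, 0.0]
ft_force: [-1.1, 0.3, 0.0]
grip_width: 0.0005
grip_force: 0.0
```

step_arm(rows=[[0.0025,-0.0002,0.0007,0,0,0],[0,0,0,0,0,0]])

```text
time: 28.2
position: [0.5324, 0.0351, 0.3255]
tool_rot: [0.736, 0.677, -0.001, -0.001]
ft_force: [-1.8, -0.5, -0.2]
grip_width: 0.0003
grip_force: 0.9
```

step_arm(rows=[[0.0025,-0.0002,0.0005,0,0,0],[0,0,0,0,0,0]])

```text
time: 28.45
position: [0.5341, 0.035, 0.3258]
tool_rot: [0.736, 0.677, -0.002, -0.002]
ft_force: [-4.6, 0.7, 1.4]
grip_width: 0.0007
grip_force: 2.5
```

step_arm(rows=[[0.0025,-0.0002,0.0005,0,0,0],[0,0,0,0,0,0]])

```text
time: 28.7
position: [0.5365, 0.0348, 0.3265]
tool_rot: [0.736, 0.677, -0.002, -0.002]
ft_force: [-5.7, 0.4, 3.3]
grip_width: 0.0005
grip_force: 2.8
```

step_arm(rows=[[0.0025,-0.0002,0.0004,0,0,0],[0,0,0,0,0,0]])

```text
time: 28.95
position: [0.5391, 0.0346, 0.3271]
tool_rot: [0.736, 0.677, -0.002, -0.002]
ft_force: [-5.9, 1.4, 4.5]
grip_width: 0.0005
grip_force: 2.8
```

step_arm(rows=[[0.0025,-0.0002,0.0003,0,0,0],[0,0,0,0,0,0]])

```text
time: 29.2
position: [0.5418, 0.0345, 0.3275]
tool_rot: [0.736, 0.677, -0.001, -0.002]
ft_force: [-4.8, 1.1, 3.7]
grip_width: 0.0006
grip_force: 2.6
```

step_arm(rows=[[0.0025,-0.0002,0.0001,0,0,0],[0,0,0,0,0,0]])

```text
time: 29.45
position: [0.5444, 0.0343, 0.3276]
tool_rot: [0.736, 0.677, -0.001, -0.002]
ft_force: [-4.7, 0.8, 3.5]
grip_width: 0.0003
grip_force: 2.5
```

step_arm(rows=[[0.0025,-0.0002,0,0,0,0],[0,0,0,0,0,0]])

```text
time: 29.7
position: [0.5472, 0.0341, 0.3276]
tool_rot: [0.736, 0.677, -0.001, -0.001]
ft_force: [-5.4, 1.3, 4.5]
grip_width: 0.0005
grip_force: 2.5
```

step_arm(rows=[[0.0025,-0.0002,-0.0002,0,0,0],[0,0,0,0,0,0]])

```text
time: 29.95
position: [0.5498, 0.0338, 0.3274]
tool_rot: [0.736, 0.677, -0.001, -0.001]
ft_force: [-4.8, 1.1, 3.9]
grip_width: 0.0009
grip_force: 2.5
```

step_arm(rows=[[0.0025,-0.0002,-0.0005,0,0,0],[0,0,0,0,0,0]])

```text
time: 30.2
position: [0.5522, 0.0337, 0.327]
tool_rot: [0.736, 0.677, -0.001, -0.001]
ft_force: [-5.1, 1.2, 4.2]
grip_width: 0.0003
grip_force: 3.0
```

step_arm(rows=[[0.0025,-0.0002,-0.0006,0,0,0],[0,0,0,0,0,0]])

```text
time: 30.45
position: [0.5545, 0.0335, 0.3265]
tool_rot: [0.736, 0.677, -0.001, -0.001]
ft_force: [-7.1, 1.2, 5.5]
grip_width: 0.0004
grip_force: 3.4
```

step_arm(rows=[[0.0025,-0.0002,-0.0009,0,0,0],[0,0,0,0,0,0]])

```text
time: 30.7
position: [0.5569, 0.0333, 0.3257]
tool_rot: [0.736, 0.677, -0.001, -0.001]
ft_force: [-6.6, 1.4, 7.2]
grip_width: 0.0005
grip_force: 3.9
```

step_arm(rows=[[0.0024,-0.0002,-0.001,0,0,0],[0,0,0,0,0,0]])

```text
time: 30.95
position: [0.5588, 0.0331, 0.3245]
tool_rot: [0.736, 0.677, -0.002, -0.002]
ft_force: [-8.2, -0.2, 7.1]
grip_width: 0.0001
grip_force: 4.6
```

step_arm(rows=[[0,0,0,0,0,0]])

```text
time: 31.08
position: [0.5588, 0.0331, 0.3245]
tool_rot: [0.736, 0.677, -0.002, -0.002]
ft_force: [-7.3, 2.0, 7.2]
grip_width: 0.0005
grip_force: 4.5
```

The push is now about 1.8 to 1.9 times free running, roughly 0.4 N m, so I stop here. I'll back off and check.

step_arm(rows=[[-0.005,0.0004,0.002,0,0,0],[-0.01,0.001,0.01,0,0,0],[-0.02,0.002,0.03,0,0,0],[-0.02,0,0.04,0,0,0],[0,-0.02,0.03,0,0,0],[0,0,0,0,0,0],[0,0,0,0,0,0]])

```text
time: 31.95
position: [0.505, 0.0163, 0.4361]
tool_rot: [0.736, 0.677, 0.0, 0.0]
ft_force: [-0.2, 0.6, -0.5]
grip_width: 0.0009
grip_force: 0.0
```

```bash
python3 -c "
from meas import *;meas()
o,c,E,P=shot('scene');cv2.imwrite('pics/s9.png',cv2.resize(c['pixels'][130:350,100:400],None,fx=2.5,fy=2.5))
for n in ['spare','saline','tape','kidney_dish']:
    r=cut_out(n,'scene')
    if r: print(n,r[0]['confidence'],np.round(np.median(P[r[0]['region']],0),3))
"; cp pics/$(ls -t pics|grep wt|head -1) pics/chk2.png
```

```text
TCP [0.505  0.0163 0.4361] t 31.95 F [-0.2  0.6 -0.5]
block x -0.0006 deg -0.8 z 0.0845 n 582
right x -0.0002 deg -0.8 z 0.0844 n 683
left x 0.0002 deg -0.8 z 0.0844 n 801
top profile []
angles [(-80, 67), (-75, 236), (-70, 48), (0, 38), (5, 147), (10, 84), (15, 7), (90, 51), (95, 194), (100, 33)]
spare 0.5 [ 0.464 -0.276  0.028]
saline 0.69 [ 0.739 -0.293  0.095]
tape 0.83 [0.606 0.396 0.022]
kidney_dish 0.87 [0.39  0.46  0.023]
```

View pics/chk2.png

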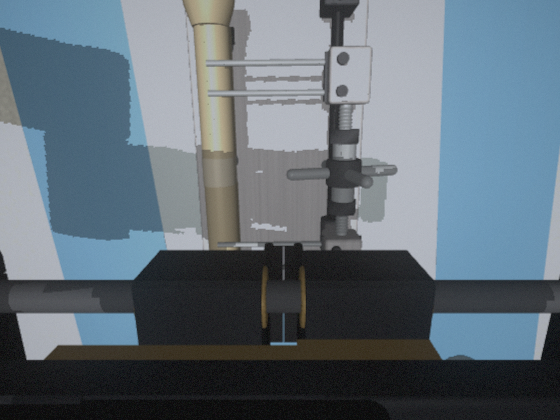

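The block at (218,170) is closed in flush and in line between the halves. The handles have stayed put, and nothing else in the scene has moved. Handing in.

```bash
python3 -c "from rig import hand_in;print(hand_in())"
```

```text
the job is handed in; nothing more can be done
None
```

The graft block stands on the post in line with the shaft, pressed between both halves at about 1.8 to 1.9 times the free-running push (an estimated 90–100 N); the other items were left where they were, and the job was handed in at about 32 s.

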